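# Register a lot tag in the marking press and hold the lever at its third click

## Robot

A 6-joint arm with a two-finger parallel gripper is mounted at the origin on the work surface. World frame = base frame: x ahead of the robot, y to its left, z up, the work surface at z = 0. Lengths are in mm, angles in rad, forces in N, time in s.
With the tool pointing down it reaches from about 275 to 750 mm from the base axis. Payload 10.2 kg.
Tool frame: the origin (TCP) lies on the centre line of the jaws, within the pads' length; the fingertips stand 17 mm ahead of it and the grasp point (between the pads) lies 2 mm behind it; z points along the fingers, y is the line along which they close (so a half turn about z gives the same grasp; the last joint's range is limited). The gripper opens to 85 mm and grips with 20 to 120 N. Pads are 22 mm wide; open, the fingers measure 114 mm over their backs; the gripper's body (76 mm by 85 mm) begins 54 mm behind the grasp point. The pads swing forward as they close: fully open they stand 13 mm farther back than shut.
Start: joints at [-1.353, 0.313, 1.498, -0, 1.331, -0.223], TCP at [223.987, -474.828, 248.294] pointing down, gripper open.
Joint ranges: [-2.94, 2.94], [-0.97, 2.17], [0.19, 2.56], [-1.23, 4.37], [0.02, 3.11], [-2.88, 2.88]. Speed limits (rad/s): [2.39, 2.39, 3.01, 3.14, 3.14, 3.14].

## Interface

Orientations are given as a unit quaternion [w, x, y, z].
In Python, from rig import ctrl gives the robot as it stands. The module is installed in compiled form; this text tells all that it offers.
- The arm moves only by the shell command python3 -m jog 'ROWS' [FORCE]. ROWS is JSON, a list of rows, each an object with "delta_pos": the shift along the world's x, y, z in mm, a list of three; "angular": the turn, a rotation vector about the world's x, y, z in rad, a list of three; "fingers": the opening, from 0 (shut) to 1 (fully open). In form: [{"delta_pos": [tx, ty, tz], "angular": [rx, ry, rz], "fingers": fingers}, ...]. A call has 1 to 10 rows; each row is the pose to reach, as a shift and turn from the pose commanded when the call began; what a row does not reach only later rows make up. A row lasts 1/8 s, in which the tool goes at most 62.5 mm and 10.7 degrees, less where a joint would pass 70% of its speed; a pose out of reach is approached as far as the arm can. A call with a gripper value outside its range is refused whole. The fingers move at their own pace and stop on an object; FORCE is the grip in N (left out, the last holds). Time passes only in rows, so rows that repeat a pose let the fingers close. It gives the time, the measured TCP pose, the force, the opening and the grip force at its end, in the units of the state.
- ctrl.sense(): the state, without advancing time (a new reading comes with each control period).
- ctrl.capture(name): name is "scene" or "side" or "wrist"; returns a dict with "pixels" (400x640x3 uint8, blue, green, red), "fx", "fy", "cx", "cy" (pixels), "R" (3x3) and "t" (3): a world point X has camera coordinates R X + t. Camera axes: x right, y down, z forward; pixel columns grow to the right and rows downward; lengths in mm; the calibration is good to about 2 mm. A picture is of the moment at which its call begins. There is no depth.
- ctrl.finish_job(): hands the job in; it is judged then, once.
The state is a dict: "time_s": time; "joints": joint angles; "dq": joint speeds; "tau": joint torques, N m; "eef_pos": TCP position; "ee_rot": TCP orientation; "force": force on the tool from outside, world axes, zero at the start; "wrist_torque": the same for the moment, N m; "grip_width": opening from 0.0 (shut) to 1.0 (fully open); "grip_force": force on a finger pad.
Only numpy, scipy, OpenCV 4.12 (cv2) and the standard library are available. Lean on these libraries where they do the work, as an engineer would, in place of code of your own. Each camera call takes 0.05 s, during which the arm holds its last target. There are 200 camera calls.

## Task

A blank lot tag is lying skewed on the bed of the bench marking press: push it flat and fully home against both the back stop and the side stop while the lever is still up. Then bring the press lever down by its black grip, past its first two clicks to the third, at the bottom of its stroke, so the die pad presses the tag at full pressure. The lever springs back up if let go, so finish while still holding it down there by the grip, and leave the other things on the table where they are.

Things in the scene. Friction and masses are not known exactly. Their poses are not given: they have to be found in the camera images.
- press: Grey C-frame bench press, fixed. Origin on the table under the ram's axis; z up; x from the open front (-x) to the column behind (+x); y towards the side stop and lever. Its front is turned to the robot's left (world +y), its +y side away from the robot. Base 300 x 160 mm: x -145..155, y -85..75, top 30 mm high. All 'press' coordinates below are in this frame, in mm.
- bed (a point): Centre of the flat steel bed plate's top (press x -40, y -10, z 40), axes as the press. The bed spans press x -140..60, y -75..55 and is 40 mm above the table.
- head_front (a point): Lower front edge of the press head, middle (press x -28, y 0, z 155). The head spans x -28..142, y -30..30, z 155..240; below it the ram guide, x and y -22..22, reaches down to z 120; the column stands at x 85..145, y -30..30. A gripper pointing down must stay in front of (-x of) the head.
- stop_corner (a point): Inner corner of the two stops on the bed's top (press x 30, y 22, z 40), axes as the press. Back stop: dark bar 10 mm high, its face at x 30, y -34..26. Side stop: dark bar 10 mm high, its face at y 22, x -34..30. The tag is home when its inner end and its +y long edge touch both stops: its centre is then at press x -30, y 0.
- tag: Loose rigid white plastic lot tag on the bed, 120 (x) x 44 (y) x 8 (z) mm, about 60 g, with a 10 mm hole near its outer (-x) end. Origin at the centre of its underside; x along its length, into the press (at the start within 12 deg of the press x). It starts 10 to 35 mm short of both stops. Its outer half is clear of the head and can be gripped from above across its width, or pushed.
- pad: Square die pad under the ram, 36 x 36 mm, rubber face. Origin at the centre of its lower face, 28 mm above the bed with the lever up. It goes down 30 mm per rad of lever, lands on the 8 mm tag at about lever 0.67, and is then loaded by its spring (3 N per mm), about 30 N at the third click.
- lever (a joint): Angle of the press lever, rad: 0 up (rest), grows as the grip comes down, hard stop at 1.06. A spring always drives it back to 0. Clicks (spring detents) are felt at 0.30, 0.58 and 0.86; past the third, from 0.94 to the stop, the press is at full pressure. It takes about 7 N at the grip at first, about 16 N at the bottom, a few N more to pass each click.
- lever_pivot (a point): Point on the lever's axis beside the middle of the grip (press x 20, y 142, z 195), fixed, axes as the press. The axis runs along the press y. The grip's middle circles it at 190 mm, on its front (-x) side: 35 deg above level at lever 0, 22 deg below level at lever 1.0.
- grip: Black round sleeve, 27 mm diameter, 80 mm long, on the crank pin at the lever's end; axis level, along the press y; turns freely on the pin. Origin at its middle, y along it (its x and z turn with it). The lever arm, 13 mm thick, is 50 mm from its middle, towards the press. Free all round: it can be taken from above, fingers closing along the press x, and carried down the arc.
- spare_tag: Another tag of the same size lying on the table in front of the press, not on the bed. Leave it. Origin under its centre.
- squeeze_bottle: White squeeze bottle with red nozzle, 60 mm diameter, 170 mm high, standing. Origin under its centre. Leave it.
- amber_bottle: Brown glass bottle, 64 mm diameter, 160 mm high, standing. Origin under its centre. Leave it.
- coffee_jar: Brown jar with green lid, 84 mm diameter, 130 mm high, standing. Origin under its centre. Leave it.
- cup_stack: Stack of paper cups, 78 mm diameter, 121 mm high. Origin under its centre. Leave it.
- spot_brush: Spotting brush lying on the table in front of the press, 170 mm long. Leave it.
- phone: Cordless phone handset lying beside the column end of the press, 150 x 48 x 20 mm. Origin under its centre. Leave it.
- jug: White plastic jug with a handle, 100 mm diameter, 110 mm high. Origin under its centre. Leave it.
Things that resemble listed ones, but are neither listed nor needed, are in the scene too. Leave any orange look-alike of the tag alone.

How it is judged:
By the outcome, as a careful person would: the job done as asked, in the order asked, and still so for the second after the job is handed in, while the arm keeps its last pose, push and grip.
It also fails if it takes over 54 s, if anything falls off the work surface, if the arm or the gripper's body presses on something with over 40 N, if the wrist force passes 120 N, or if a joint passes its speed limit or range.

## Working session

There is one attempt and no reset: what is moved stays moved. The work goes in short steps, Python scripts to look and compute and a shell command to move; the robot and the scene stay as the last step left them, time stands still between calls to the robot, and variables do not carry over. Pictures are saved under pics/ and viewed, at most 10 in all, crops included, and the job is handed in when it is done.

```bash
mkdir -p pics; cat > h.py <<'E'
import numpy as np, cv2, pickle
from rig import ctrl
def snap(name,out):
    c=ctrl.capture(name); cv2.imwrite(f'pics/{out}.png',c['pixels']); pickle.dump(c,open(f'pics/{out}.pkl','wb')); return c
def load(out): return pickle.load(open(f'pics/{out}.pkl','rb'))
def ray(c,u,v,z):
    R=np.array(c['R']);t=np.array(c['t']).ravel()
    d=R.T@np.array([(u-c['cx'])/c['fx'],(v-c['cy'])/c['fy'],1]); o=-R.T@t
    return o+d*(z-o[2])/d[2]
def proj(c,X):
    p=np.array(c['R'])@np.array(X,float)+np.array(c['t']).ravel()
    return c['fx']*p[0]/p[2]+c['cx'],c['fy']*p[1]/p[2]+c['cy']
E
python3 - <<'E'
from h import *
a=snap('scene','s0');b=snap('side','d0');w=snap('wrist','w0')
for c in(a,b,w): print(c['fx'],-np.array(c['R']).T@np.array(c['t']).ravel(), np.array(c['R'])[2])
print(ctrl.sense())
E
```

```text
375.20990469393814 [1028.99862142  359.80833598 1178.66547516] [-0.46146203 -0.30105945 -0.83451543]
450.93099693971374 [ -294.76375255 -1000.9753166    891.03605129] [ 0.5184954   0.70472319 -0.48428065]
311.30945059890695 [ 293.7637914  -440.91147904  372.42004122] [-0.27734413 -0.12990239 -0.95194832]
{'time_s': 0.15, 'joints': array([-1.35338037e+00,  3.13343585e-01,  1.49824489e+00, -1.22617088e-05,
        1.33099654e+00, -2.23415243e-01]), 'dq': array([-5.47631049e-05, -2.65701636e-03, -8.51002631e-04, -4.18679668e-04,
        1.90682548e-03, -6.18152887e-05]), 'tau': array([ 2.04541335e-03, -4.12369144e+01, -2.59795475e+01, -1.50420319e-04,
        3.21295265e-03,  8.50667334e-06]), 'eef_pos': array([ 223.95433979, -474.64757612,  247.86186728]), 'ee_rot': array([-4.96196592e-04,  9.75806230e-01,  2.18636584e-01, -4.46630933e-06]), 'force': array([0.5311811 , 0.65740961, 0.48309178]), 'wrist_torque': array([ 0.01918573,  0.04844379, -0.02973494]), 'grip_force': 0.0, 'grip_width': 1.0060087086706073}
```

View pics/s0.png

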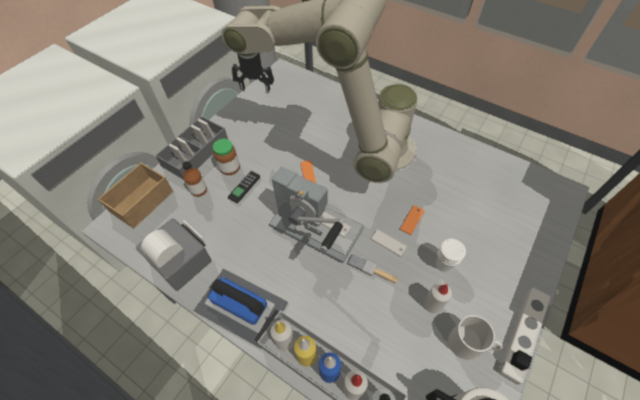

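View pics/d0.png

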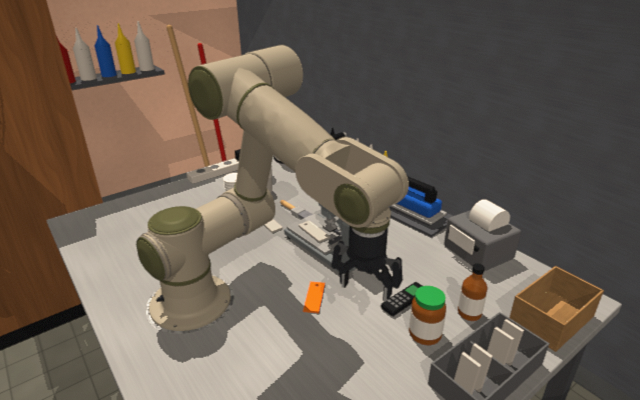

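The scene view shows the press at about (315, 220), with the grip at about (333, 235). In the side view the tag is partly visible on the bed at about (315, 232). I'll enlarge both.

```bash
python3 - <<'E'
from h import *
a=load('s0')['pixels'][160:280,255:415]; b=load('d0')['pixels'][190:270,265:365]
cv2.imwrite('pics/c0.png',cv2.resize(a,None,fx=5,fy=5,interpolation=cv2.INTER_CUBIC))
E
```

```text
(no output)
```

View pics/c0.png

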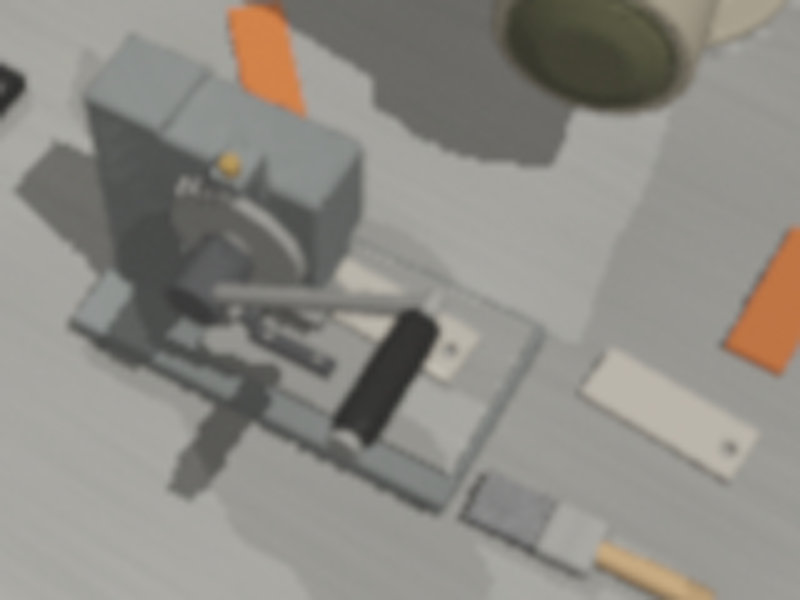

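```bash
cat >> h.py <<'E'
from scipy.optimize import least_squares
def P2W(p,X):  # press mm -> world
    c,s=np.cos(p[2]),np.sin(p[2]); x,y,z=X; return np.array([p[0]+c*x-s*y,p[1]+s*x+c*y,z])
def fit(c,pts,p0):
    f=lambda p:np.concatenate([np.array(proj(c,P2W(p,X)))-uv for X,uv in pts])
    r=least_squares(f,p0,loss='soft_l1'); return r.x,r.fun.reshape(-1,2)
E
python3 - <<'E'
from h import *
c=load('s0')
C=lambda u,v:np.array([u/5+255-.4,v/5+160-.4])
pts=[((-28,-30,240),C(362,150)),((-28,30,240),C(318,212)),((142,30,240),C(90,95)),((142,-30,240),C(130,37)),
((-145,75,30),C(438,507)),((-145,-85,30),C(545,327)),((155,75,30),C(73,322))]
p,r=fit(c,pts,[400,0,-1.57]);print(p,r.round(1))
t=[ray(c,*C(*q),48)for q in((480,340),(447,382),(345,258))]
Rm=lambda w:(np.array([[np.cos(p[2]),np.sin(p[2])],[-np.sin(p[2]),np.cos(p[2])]])@(w[:2]-p[:2])).round(1)
for q in t: print('tag',q.round(1),Rm(q))
for a in(0,):
  X=(20-190*np.cos(.611),142,195+190*np.sin(.611)); print(X,P2W(p,X),(np.array(proj(c,P2W(p,X)))-[254.6,159.6])*5)
for n,q,z in(('spare',(667,412),8),('brushhead',(510,505),10)): print(n,Rm(ray(c,*C(*q),z)))
E
```

```text
[484.02917731 -32.10007232  -1.51399432] [[ 0.7 -1.5]
 [-0.3  0.1]
 [-1.5  1.4]
 [ 1.  -0. ]
 [ 0.4  0.2]
 [ 0.3  0.2]
 [-1.  -0.9]]
tag [434.3  77.8  48. ] [-112.6  -43.4]
tag [475.   75.8  48. ] [-108.2   -2.9]
tag [428.4 -37.8  48. ] [  2.5 -55.9]
(np.float64(-135.6242007248076), 142, np.float64(304.00049609412235)) [618.1005752  111.36694162 304.00049609] [383.3871797  380.85517503]
spare [-244.8  -77.9]
brushhead [-181.6   40.8]
```

```bash
python3 -m jog '[{"delta_pos":[10,55,20],"angular":[0,0,0.11],"fingers":1},{"delta_pos":[20,110,40],"angular":[0,0,0.22],"fingers":1},{"delta_pos":[30,165,60],"angular":[0,0,0.33],"fingers":1},{"delta_pos":[45,220,60],"angular":[0,0,0.44],"fingers":1},{"delta_pos":[55,275,60],"angular":[0,0,0.55],"fingers":1},{"delta_pos":[65,330,60],"angular":[0,0,0.66],"fingers":1},{"delta_pos":[80,385,60],"angular":[0,0,0.77],"fingers":1},{"delta_pos":[90,440,60],"angular":[0,0,0.88],"fingers":1},{"delta_pos":[100,495,60],"angular":[0,0,0.99],"fingers":1},{"delta_pos":[110,550,60],"angular":[0,0,1.08],"fingers":1}]'
python3 -m jog '[{"delta_pos":[30,0,-10],"angular":[0,0,0],"fingers":1},{"delta_pos":[60,0,-20],"angular":[0,0,0],"fingers":1},{"delta_pos":[90,5,-40],"angular":[0,0,0],"fingers":1},{"delta_pos":[120,10,-60],"angular":[0,0,0],"fingers":1},{"delta_pos":[120,10,-60],"angular":[0,0,0],"fingers":1},{"delta_pos":[120,10,-60],"angular":[0,0,0],"fingers":1}]'
python3 - <<'E'
from h import *
c=snap('wrist','w1'); cv2.imwrite('pics/w1b.png',cv2.resize(c['pixels'],(800,500),interpolation=cv2.INTER_CUBIC))
E
```

```text
time_s: 1.4
eef_pos: [333.8, 77.1, 308.4]
ee_rot: [0.0, 0.723, 0.69, 0.0]
force: [1.3, -0.4, -1.0]
grip_width: 1.004
grip_force: 0.0
time_s: 2.15
eef_pos: [453.6, 85.2, 248.6]
ee_rot: [-0.0, 0.725, 0.689, -0.0]
force: [-0.4, 0.3, 0.1]
grip_width: 1.0
grip_force: 0.0
```

View pics/w1b.png

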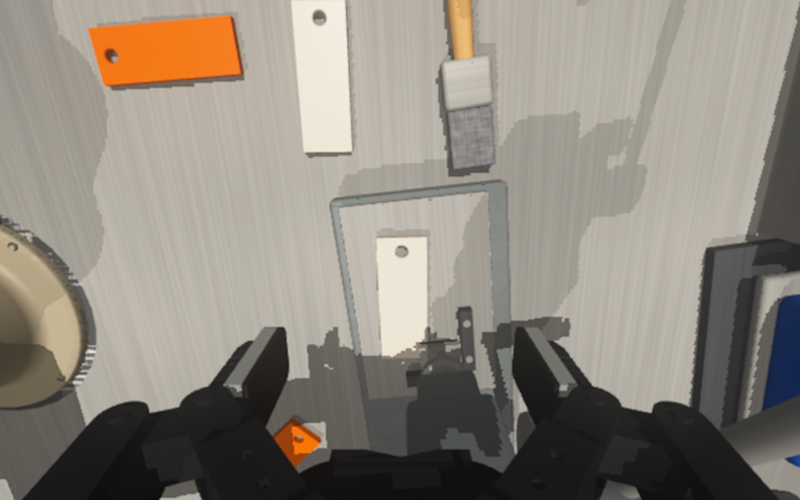

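The wrist view shows the tag's outer end at (377..429, 237), its long edges running down from there, and the side stop's outer end at (458..470, 308). The base's front corners are at (331, 201) and (506, 182).

```bash
python3 - <<'E'
from h import *
c=load('w1');p=[484.03,-32.1,-1.514]
C=lambda u,v:(u/1.25-.1,v/1.25-.1)
Rm=lambda w:(np.array([[np.cos(p[2]),np.sin(p[2])],[-np.sin(p[2]),np.cos(p[2])]])@(w[:2]-p[:2])).round(1)
for n,q,z in(('tag -y',(377,237),48),('tag +y',(429,236),48),('tag-y far',(382,352),48),('tag+y far',(427,325),48),('stop',(458,308),50),('stop2',(470,308),50),('stopfar',(466,362),50),('base-y',(331,201),30),('base+y',(506,182),30),('hole',(402,251),48)):
  w=ray(c,*C(*q),z);print(n,w.round(1),Rm(w))
E
```

```text
tag -y [431.9  76.8  48. ] [-111.7  -45.8]
tag +y [476.9  75.5  48. ] [-107.9   -1. ]
tag-y far [429.1 -36.7  48. ] [  1.5 -55.1]
tag+y far [472.8 -10.1  48. ] [-22.6 -10. ]
stop [501.4   6.9  50. ] [-38.   19.5]
stop2 [512.3   6.4  50. ] [-36.8  30.4]
stopfar [508.8 -50.2  50. ] [19.5 23.7]
base-y [392. 107.  30.] [-144.1  -84. ]
base+y [546.4 116.2  30. ] [-144.5   70.7]
hole [452.9  63.1  48. ] [-96.8 -25.7]
```

```bash
python3 - <<'E'
from h import *
c=load('w1'); a=c['pixels'][130:310,250:420]
cv2.imwrite('pics/w1c.png',cv2.resize(a,None,fx=3.3,fy=3.3,interpolation=cv2.INTER_CUBIC))
E
```

```text
(no output)
```

View pics/w1c.png

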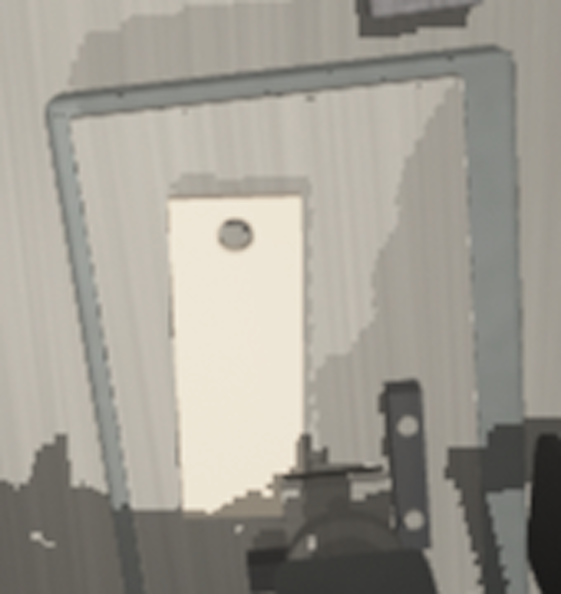

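```bash
python3 - <<'E'
from h import *
w=load('w1');s=load('s0')
D=lambda u,v:np.array([u/3.3+250-.35,v/3.3+130-.35]);C=lambda u,v:np.array([u/5+255-.4,v/5+160-.4])
pw=[((-140,-75,40),D(70,118)),((-140,55,40),D(463,75)),((-145,-85,30),D(47,101)),((-145,75,30),D(516,53)),((-34,22,50),D(382,384)),((-34,32,50),D(415,380)),((15,22,50),D(395,527))]
for f in(1,1):
  p,r=fit(w,pw[:6],[484,-32,-1.51]);print(p,r.round(1).tolist());break
Rm=lambda X:(np.array([[np.cos(p[2]),np.sin(p[2])],[-np.sin(p[2]),np.cos(p[2])]])@(X[:2]-p[:2]))
q=[Rm(ray(w,*D(*a),48)) for a in((169,198),(302,196),(183,510),(302,430))]
print(np.round(q,1))
for e in(q[2]-q[0],q[3]-q[1]): print(np.degrees(np.arctan2(e[1],e[0])))
print('side stop line', [Rm(ray(w,*D(*a),50)).round(1) for a in((382,384),(395,527))])
E
```

```text
[481.78296621 -31.88887964  -1.51393981] [[-1.0, -0.4], [0.4, -0.0], [-2.3, -0.4], [0.6, -1.2], [1.3, 3.1], [0.0, 3.5]]
[[-111.3  -44.3]
 [-107.4   -0.9]
 [   5.4  -53.8]
 [ -22.3   -8.1]]
-4.6399322381328405
-4.855359096398181
side stop line [array([-38.1,  20.8]), array([19.2, 22. ])]
```

```bash
python3 -m jog '[{"delta_pos":[0,-8,-50],"angular":[0,0,0.02],"fingers":0.68},{"delta_pos":[0,-15,-100],"angular":[0,0,0.02],"fingers":0.68},{"delta_pos":[0,-21,-145],"angular":[0,0,0.02],"fingers":0.68},{"delta_pos":[0,-21,-170],"angular":[0,0,0.02],"fingers":0.68},{"delta_pos":[0,-21,-180],"angular":[0,0,0.02],"fingers":0.68},{"delta_pos":[0,-21,-180],"angular":[0,0,0.02],"fingers":0.68},{"delta_pos":[0,-21,-183],"angular":[0,0,0.02],"fingers":0.68},{"delta_pos":[0,-21,-183],"angular":[0,0,0.02],"fingers":0.68}]' 30
python3 -m jog '[{"delta_pos":[0,0,-2],"angular":[0,0,0],"fingers":0.68},{"delta_pos":[0,0,-4],"angular":[0,0,0],"fingers":0.68},{"delta_pos":[0,0,-4],"angular":[0,0,0],"fingers":0.68}]'
python3 - <<'E'
from h import *
c=snap('wrist','w2'); cv2.imwrite('pics/w2b.png',cv2.resize(c['pixels'],(800,500),interpolation=cv2.INTER_CUBIC))
E
```

```text
time_s: 3.2
eef_pos: [454.2, 64.2, 65.9]
ee_rot: [0.0, 0.718, 0.696, 0.0]
force: [-0.5, -0.1, 0.8]
grip_width: 0.676
grip_force: 0.0
time_s: 3.58
eef_pos: [453.9, 64.2, 61.2]
ee_rot: [-0.0, 0.718, 0.696, -0.0]
force: [-0.2, -0.7, -0.3]
grip_width: 0.68
grip_force: 0.0
```

View pics/w2b.png

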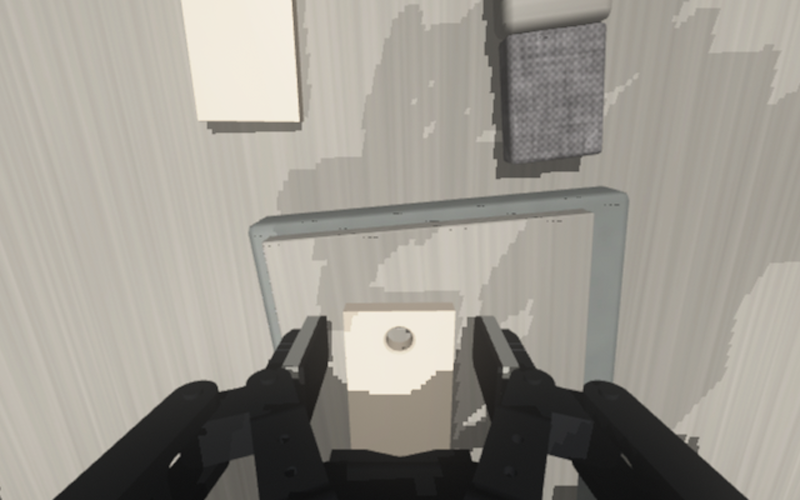

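The tag's outer end at (345..455, 307) sits centred between the open fingers, and nothing is touching yet. I'll lower to feel for the bed.

```bash
python3 -m jog '[{"delta_pos":[0,0,-2],"angular":[0,0,0],"fingers":0.68},{"delta_pos":[0,0,-2],"angular":[0,0,0],"fingers":0.68}]'
python3 -m jog '[{"delta_pos":[0,0,-2],"angular":[0,0,0],"fingers":0.68},{"delta_pos":[0,0,-2],"angular":[0,0,0],"fingers":0.68}]'
python3 - <<'E'
from h import *
w=load('w2');q=[ray(w,u/1.25-.1,v/1.25-.1,z) for u,v,z in((251,228,30),(626,194,30),(265,240,40),(592,211,40))]
for a,b in((0,1),(2,3)): d=q[b]-q[a];print(q[a].round(1),q[b].round(1),np.degrees(np.arctan2(d[1],d[0])))
E
```

```text
time_s: 3.88
eef_pos: [453.9, 64.2, 59.2]
ee_rot: [-0.0, 0.718, 0.696, -0.0]
force: [-0.7, -0.2, -0.2]
grip_width: 0.68
grip_force: 0.0
time_s: 4.12
eef_pos: [453.9, 64.2, 57.2]
ee_rot: [-0.0, 0.718, 0.696, -0.0]
force: [0.5, -0.1, 1.0]
grip_width: 0.677
grip_force: 0.0
[392.7 106.3  30. ] [544.7 115.9  30. ] 3.6324460925598188
[401.4 103.7  40. ] [527.  111.6  40. ] 3.5768608920253864
```

```bash
python3 -m jog '[{"delta_pos":[0,0,0],"angular":[0,0,0],"fingers":0.4},{"delta_pos":[0,0,0],"angular":[0,0,0],"fingers":0.4},{"delta_pos":[0,0,0],"angular":[0,0,0],"fingers":0.4},{"delta_pos":[0,0,0],"angular":[0,0,0],"fingers":0.4}]' 25
```

```text
time_s: 4.62
eef_pos: [454.1, 64.2, 57.5]
ee_rot: [0.0, 0.718, 0.696, 0.0]
force: [-0.7, 1.0, 5.8]
grip_width: 0.503
grip_force: 25.9
```

```bash
python3 -m jog '[{"delta_pos":[3,-3,0],"angular":[0,0,0.02],"fingers":0.4},{"delta_pos":[6,-6,0],"angular":[0,0,0.045],"fingers":0.4},{"delta_pos":[10,-9,0],"angular":[0,0,0.07],"fingers":0.4},{"delta_pos":[14,-12,0],"angular":[0,0,0.092],"fingers":0.4},{"delta_pos":[14,-12,0],"angular":[0,0,0.092],"fingers":0.4}]'
python3 -m jog '[{"delta_pos":[0.1,-2,0],"angular":[0,0,0],"fingers":0.4},{"delta_pos":[0.2,-4,0],"angular":[0,0,0],"fingers":0.4},{"delta_pos":[0.2,-4,0],"angular":[0,0,0],"fingers":0.4}]'
python3 - <<'E'
from h import *
c=snap('wrist','w3'); snap('scene','s3'); a=c['pixels'][140:400,170:510]
cv2.imwrite('pics/w3c.png',cv2.resize(a,None,fx=2.3,fy=2.3,interpolation=cv2.INTER_CUBIC))
E
```

```text
time_s: 5.25
eef_pos: [468.5, 52.0, 57.5]
ee_rot: [0.0, 0.685, 0.729, 0.0]
force: [0.5, -0.8, 5.1]
grip_width: 0.501
grip_force: 25.8
time_s: 5.62
eef_pos: [468.2, 48.3, 57.5]
ee_rot: [0.0, 0.685, 0.729, 0.0]
force: [0.3, 2.2, 5.8]
grip_width: 0.505
grip_force: 26.0
```

View pics/w3c.png

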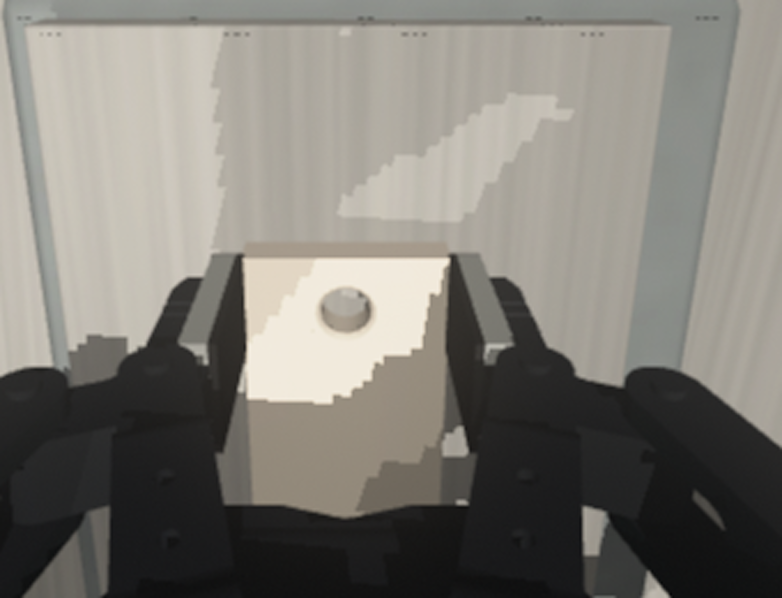

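The tag is gripped squarely, with its end (245..448, 258) parallel to the bed's front edge at row 25. Next I'll push it to the back stop.

```bash
python3 -m jog '[{"delta_pos":[0,-1.5,0],"angular":[0,0,0],"fingers":0.4},{"delta_pos":[0,-1.5,0],"angular":[0,0,0],"fingers":0.4}]'
python3 -m jog '[{"delta_pos":[0,-1,0],"angular":[0,0,0],"fingers":0.4},{"delta_pos":[0,-1,0],"angular":[0,0,0],"fingers":0.4}]'
python3 -m jog '[{"delta_pos":[2,0,0],"angular":[0,0,0],"fingers":0.4},{"delta_pos":[4,0.2,0],"angular":[0,0,0],"fingers":0.4},{"delta_pos":[4,0.2,0],"angular":[0,0,0],"fingers":0.4}]'
```

```text
time_s: 5.98
eef_pos: [468.2, 46.9, 57.5]
ee_rot: [-0.0, 0.685, 0.729, 0.0]
force: [-0.0, 2.4, 5.5]
grip_width: 0.509
grip_force: 26.0
time_s: 6.22
eef_pos: [468.2, 46.0, 57.5]
ee_rot: [-0.0, 0.685, 0.729, 0.0]
force: [0.3, 3.0, 5.5]
grip_width: 0.505
grip_force: 26.0
time_s: 6.6
eef_pos: [472.0, 45.9, 57.4]
ee_rot: [-0.0, 0.685, 0.729, -0.0]
force: [-2.4, 0.8, 7.2]
grip_width: 0.505
grip_force: 26.1
```

```bash
python3 -m jog '[{"delta_pos":[2,0.1,0],"angular":[0,0,0],"fingers":0.4},{"delta_pos":[3,0.2,0],"angular":[0,0,0],"fingers":0.4},{"delta_pos":[3,0.2,0],"angular":[0,0,0],"fingers":0.4}]'
python3 -m jog '[{"delta_pos":[0,-1,0],"angular":[0,0,0],"fingers":0.4},{"delta_pos":[0,-1,0],"angular":[0,0,0],"fingers":0.4}]'
python3 -m jog '[{"delta_pos":[0,-1,0],"angular":[0,0,0],"fingers":0.4},{"delta_pos":[0,-1,0],"angular":[0,0,0],"fingers":0.4}]'
python3 -m jog '[{"delta_pos":[1,0.1,0],"angular":[0,0,0],"fingers":0.4},{"delta_pos":[1,0.1,0],"angular":[0,0,0],"fingers":0.4}]'
```

```text
time_s: 6.98
eef_pos: [474.9, 46.1, 57.5]
ee_rot: [-0.0, 0.685, 0.729, -0.0]
force: [-3.3, -0.4, 7.8]
grip_width: 0.508
grip_force: 26.2
time_s: 7.22
eef_pos: [474.8, 46.0, 57.4]
ee_rot: [-0.001, 0.685, 0.728, 0.0]
force: [-1.6, 7.0, 7.5]
grip_width: 0.503
grip_force: 26.2
time_s: 7.48
eef_pos: [474.8, 45.9, 57.5]
ee_rot: [-0.001, 0.685, 0.728, 0.001]
force: [-0.7, 14.1, 7.8]
grip_width: 0.505
grip_force: 26.2
time_s: 7.72
eef_pos: [475.0, 45.9, 57.4]
ee_rot: [-0.002, 0.685, 0.728, 0.0]
force: [-6.3, 12.4, 11.5]
grip_width: 0.501
grip_force: 26.6
```

```bash
python3 -m jog '[{"delta_pos":[1,0,0],"angular":[0,0,0],"fingers":0.4},{"delta_pos":[1,0,0],"angular":[0,0,0],"fingers":0.4}]'
python3 -m jog '[{"delta_pos":[1,0,0],"angular":[0,0,0],"fingers":0.4},{"delta_pos":[1,0,0],"angular":[0,0,0],"fingers":0.4}]'
python3 - <<'E'
from h import *
print(ctrl.sense()['wrist_torque'])
E
```

```text
time_s: 7.98
eef_pos: [475.0, 45.9, 57.4]
ee_rot: [-0.003, 0.685, 0.729, -0.001]
force: [-11.1, 12.1, 17.5]
grip_width: 0.505
grip_force: 27.1
time_s: 8.22
eef_pos: [475.5, 46.0, 57.3]
ee_rot: [-0.004, 0.685, 0.728, -0.001]
force: [-13.6, 10.8, 19.0]
grip_width: 0.505
grip_force: 27.4
[ 1.84460641  2.24707586 -0.30409456]
```

```bash
python3 -m jog '[{"delta_pos":[-2,1.5,0.5],"angular":[0,0,0],"fingers":0.4},{"delta_pos":[-2,1.5,0.5],"angular":[0,0,0],"fingers":0.4}]'
python3 -m jog '[{"delta_pos":[1,0,0],"angular":[0,0,0],"fingers":0.4},{"delta_pos":[1,0,0],"angular":[0,0,0],"fingers":0.4}]'
python3 -m jog '[{"delta_pos":[1,0,0],"angular":[0,0,0],"fingers":0.4},{"delta_pos":[1,0,0],"angular":[0,0,0],"fingers":0.4}]'
python3 - <<'E'
from h import *
c=snap('wrist','w4'); snap('side','d4'); s=snap('scene','s4')['pixels'][190:260,290:370]
a=cv2.resize(c['pixels'][140:400,170:510],None,fx=1.5,fy=1.5,interpolation=cv2.INTER_CUBIC); b=cv2.resize(s,None,fx=3.6,fy=5.57,interpolation=cv2.INTER_CUBIC)
cv2.imwrite('pics/w4c.png',np.hstack([a,b[:a.shape[0]]]) if b.shape[0]>=a.shape[0] else np.hstack([a[:b.shape[0]],b]))
E
```

```text
time_s: 8.48
eef_pos: [475.6, 46.1, 57.5]
ee_rot: [-0.001, 0.685, 0.729, -0.0]
force: [-2.8, 4.4, 2.2]
grip_width: 0.505
grip_force: 25.8
time_s: 8.72
eef_pos: [476.2, 46.1, 57.4]
ee_rot: [-0.001, 0.685, 0.728, -0.001]
force: [-4.8, 4.3, 4.7]
grip_width: 0.51
grip_force: 26.0
time_s: 8.98
eef_pos: [477.0, 46.2, 57.4]
ee_rot: [-0.002, 0.685, 0.728, -0.001]
force: [-6.3, 5.5, 4.8]
grip_width: 0.506
grip_force: 26.1
```

View pics/w4c.png

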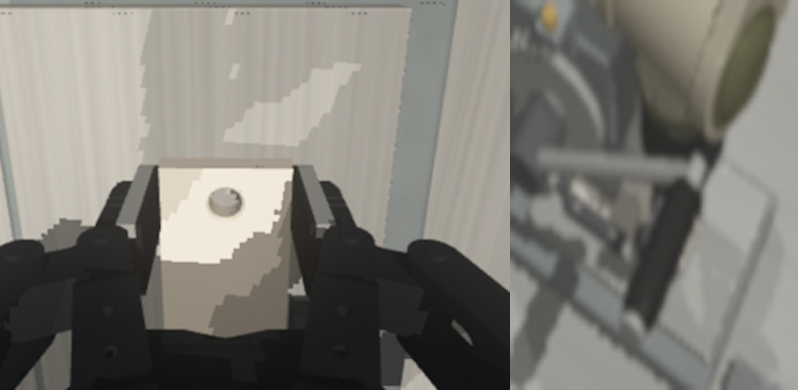

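The tag still slides sideways, so the earlier resistance was friction. I'll keep pushing with less load on the back stop.

```bash
python3 -m jog '[{"delta_pos":[1,0.7,0.3],"angular":[0,0,0],"fingers":0.4},{"delta_pos":[1,0.7,0.3],"angular":[0,0,0],"fingers":0.4}]'
for i in 1 2 3; do python3 -m jog '[{"delta_pos":[1,0,0],"angular":[0,0,0],"fingers":0.4},{"delta_pos":[1,0,0],"angular":[0,0,0],"fingers":0.4}]'|sed -n 2,4p; done
```

```text
time_s: 9.38
eef_pos: [478.8, 46.3, 57.7]
ee_rot: [-0.001, 0.685, 0.729, -0.0]
force: [-2.7, 1.2, -0.9]
grip_width: 0.503
grip_force: 25.7
eef_pos: [479.1, 46.4, 57.6]
ee_rot: [-0.001, 0.685, 0.729, -0.001]
force: [-6.7, 0.9, 1.1]
eef_pos: [479.2, 46.5, 57.4]
ee_rot: [-0.002, 0.685, 0.728, -0.002]
force: [-9.9, -0.8, 2.9]
eef_pos: [479.5, 46.6, 57.4]
ee_rot: [-0.003, 0.685, 0.728, -0.002]
force: [-15.9, 0.8, 7.2]
```

```bash
for i in 1 2 ; do python3 -m jog '[{"delta_pos":[-0.5,-1,0],"angular":[0,0,0],"fingers":0.4},{"delta_pos":[-0.5,-1,0],"angular":[0,0,0],"fingers":0.4}]'|sed -n 2,4p; done
python3 -m jog '[{"delta_pos":[0,-1,0],"angular":[0,0,0],"fingers":0.4},{"delta_pos":[0,-1,0],"angular":[0,0,0],"fingers":0.4}]'|sed -n 2,4p
python3 - <<'E'
from h import *
print(ctrl.sense()['wrist_torque'])
E
```

```text
eef_pos: [479.4, 46.4, 57.4]
ee_rot: [-0.003, 0.685, 0.728, -0.001]
force: [-11.2, 8.2, 3.2]
eef_pos: [479.2, 46.3, 57.4]
ee_rot: [-0.003, 0.685, 0.728, -0.0]
force: [-8.5, 15.3, 3.3]
eef_pos: [479.2, 46.2, 57.4]
ee_rot: [-0.004, 0.685, 0.728, 0.0]
force: [-7.6, 21.9, 2.9]
[ 3.59176993  1.29546863 -0.29430987]
```

```bash
python3 -m jog '[{"delta_pos":[-0.4,1.5,0],"angular":[0,0,0],"fingers":0.4},{"delta_pos":[-0.4,1.5,0],"angular":[0,0,0],"fingers":0.4},{"delta_pos":[-0.4,1.5,0],"angular":[0,0,0],"fingers":0.68},{"delta_pos":[-0.4,1.5,0],"angular":[0,0,0],"fingers":0.68},{"delta_pos":[-0.4,1.5,0],"angular":[0,0,0],"fingers":0.68}]'
python3 -m jog '[{"delta_pos":[0,2,30],"angular":[0,0,0],"fingers":0.68},{"delta_pos":[0,20,80],"angular":[0,0,0],"fingers":0.68},{"delta_pos":[0,45,130],"angular":[0,0,0],"fingers":0.68},{"delta_pos":[-30,45,180],"angular":[0,0,0],"fingers":0.68},{"delta_pos":[-30,45,180],"angular":[0,0,0],"fingers":0.68}]'
python3 - <<'E'
from h import *
c=snap('wrist','w5'); s=snap('scene','s5')['pixels'][190:260,290:370]
cv2.imwrite('pics/w5c.png',cv2.resize(c['pixels'][100:330,200:460],None,fx=2.6,fy=2.6,interpolation=cv2.INTER_CUBIC))
E
```

```text
time_s: 11.5
eef_pos: [481.2, 44.6, 58.3]
ee_rot: [0.0, 0.685, 0.729, 0.0]
force: [-0.5, -0.1, -0.2]
grip_width: 0.682
grip_force: 0.0
time_s: 12.12
eef_pos: [451.1, 90.1, 241.7]
ee_rot: [0.003, 0.685, 0.729, 0.002]
force: [0.4, -0.6, -0.2]
grip_width: 0.679
grip_force: 0.0
```

View pics/w5c.png

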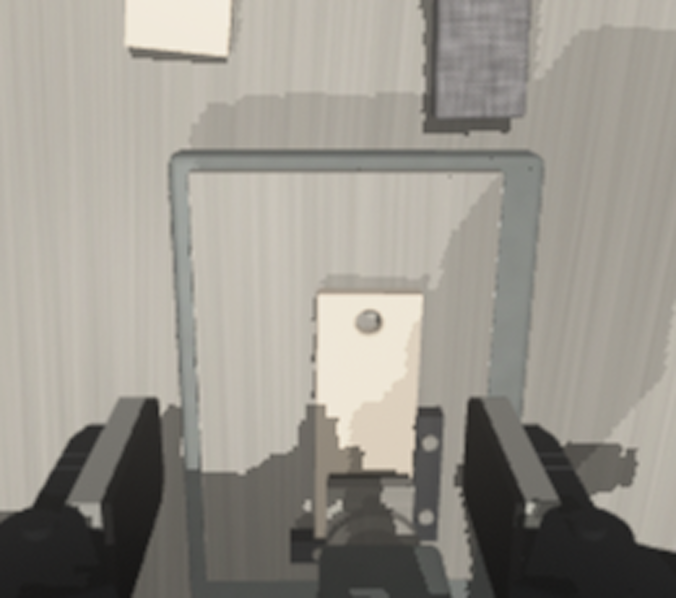

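The tag lies square with its right edge (about 417, 410) flush with the side stop and its outer end at row 292. I'll check the back-stop distance numerically.

```bash
python3 - <<'E'
from h import *
w=load('w5');D=lambda u,v:(u/2.6+200-.3,v/2.6+100-.3)
pw=[((-140,-75,40),D(190,171)),((-140,55,40),D(503,171)),((-145,-85,30),D(170,154)),((-145,75,30),D(543,154)),((-34,22,50),D(418,408))]
p,r=fit(w,pw,[482,-32,-1.51]);print(p,r.round(1).tolist())
Rm=lambda X:(np.array([[np.cos(p[2]),np.sin(p[2])],[-np.sin(p[2]),np.cos(p[2])]])@(X[:2]-p[:2])).round(1)
for q,z in(((316,293),48),((424,293),48),((417,400),48),((319,500),48),((418,408),50),((292,529),50),((292,562),40)): print(Rm(ray(w,*D(*q),z)),ray(w,*D(*q),z).round(1))
p=[483,-32,-1.51]
for L in(0,.1,.3,.5,.67,.8,.9,1.0,1.03):
  a=.611-L; print(L,P2W(p,(20-190*np.cos(a),152,195+190*np.sin(a))).round(1))
E
```

```text
[482.9734305  -31.25910157  -1.50669143] [[-1.2, -0.2], [1.1, -0.3], [-1.7, 0.1], [2.3, -0.1], [-0.0, 2.8]]
[-89.9 -22.5] [454.8  57.   48. ]
[-89.8  22.6] [499.7  59.8  48. ]
[-40.4  21.6] [501.9  10.4  48. ]
[  9.8 -21. ] [462.6 -42.4  48. ]
[-37.5  21.9] [502.4   7.6  50. ]
[ 23.7 -33.3] [451.2 -57.1  50. ]
[ 49.4 -33.7] [452.5 -82.7  40. ]
0 [626.5 112.6 304. ]
0.1 [625.9 122.7 287.9]
0.3 [624.9 137.8 253.1]
0.5 [624.5 145.8 216. ]
0.67 [624.4 146.6 183.8]
0.8 [624.6 143.5 159.3]
0.9 [624.9 139.1 140.9]
1.0 [625.3 132.8 122.9]
1.03 [625.4 130.5 117.7]
```

The tag is home: its outer corners are at press (-90, ±22.5). Now for the lever grip.

```bash
python3 -m jog '[{"delta_pos":[0,0,45],"angular":[0,0,-0.17],"fingers":1},{"delta_pos":[0,0,90],"angular":[0,0,-0.34],"fingers":1},{"delta_pos":[0,0,130],"angular":[0,0,-0.51],"fingers":1},{"delta_pos":[30,5,150],"angular":[0,0,-0.68],"fingers":1},{"delta_pos":[60,8,150],"angular":[0,0,-0.85],"fingers":1},{"delta_pos":[90,12,150],"angular":[0,0,-1.02],"fingers":1},{"delta_pos":[120,16,150],"angular":[0,0,-1.19],"fingers":1},{"delta_pos":[150,20,150],"angular":[0,0,-1.36],"fingers":1},{"delta_pos":[176,23,145],"angular":[0,0,-1.5],"fingers":1},{"delta_pos":[176,23,140],"angular":[0,0,-1.571],"fingers":1}]'
python3 - <<'E'
from h import *
s=ctrl.sense();print(s['joints'].round(2),s['eef_pos'],s['ee_rot'])
c=snap('wrist','w6'); s=snap('scene','s6')['pixels'][150:270,280:400]
a=cv2.resize(c['pixels'],None,fx=.65,fy=.65,interpolation=cv2.INTER_AREA)
b=cv2.resize(s,(380,380),interpolation=cv2.INTER_CUBIC)
o=np.zeros((380,796,3),np.uint8);o[:a.shape[0],:416]=a;o[:,416:]=b;cv2.imwrite('pics/w6c.png',o)
E
```

```text
time_s: 13.48
eef_pos: [628.7, 112.5, 374.0]
ee_rot: [-0.0, 1.0, 0.029, -0.002]
force: [-0.7, 0.6, 0.5]
grip_width: 1.002
grip_force: 0.0
[-0.01  0.56  0.82 -0.    1.77  1.51] [628.65975224 112.45513702 374.0377787 ] [-4.60002333e-05  9.99576558e-01  2.89966381e-02 -2.42848506e-03]
```

View pics/w6c.png

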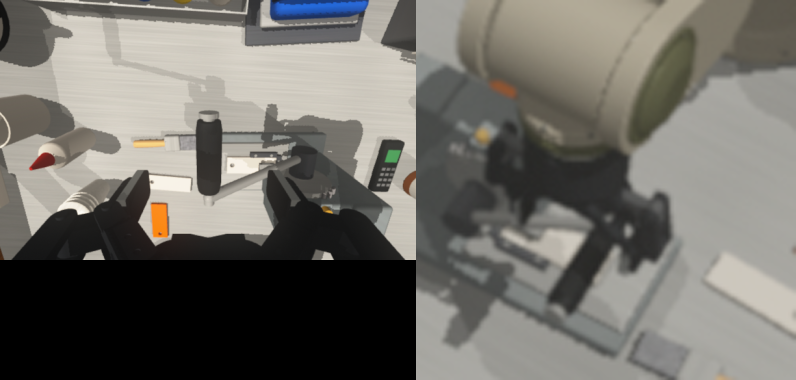

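The wrist view shows the black sleeve at columns 197..221 and rows 119..193, centred between the fingers (148..268). I'll compute its position.

```bash
python3 - <<'E'
from h import *
w=load('w6')
for u,v in((209,121),(209,192),(209,157)): print(ray(w,u/.65,v/.65,304).round(1))
E
```

```text
[655.  113.4 304. ]
[573.2 108.4 304. ]
[616. 111. 304.]
```

```bash
python3 -m jog '[{"delta_pos":[0,-0.5,-25],"angular":[0,0,0],"fingers":1},{"delta_pos":[0,-1,-50],"angular":[0,0,0],"fingers":1},{"delta_pos":[0,-1,-70],"angular":[0,0,0],"fingers":1},{"delta_pos":[0,-1,-73],"angular":[0,0,0],"fingers":1},{"delta_pos":[0,-1,-73],"angular":[0,0,0],"fingers":1}]' 60
python3 -m jog '[{"delta_pos":[0,0,0],"angular":[0,0,0],"fingers":0.1},{"delta_pos":[0,0,0],"angular":[0,0,0],"fingers":0.1},{"delta_pos":[0,0,0],"angular":[0,0,0],"fingers":0.1},{"delta_pos":[0,0,0],"angular":[0,0,0],"fingers":0.1},{"delta_pos":[0,0,0],"angular":[0,0,0],"fingers":0.1},{"delta_pos":[0,0,0],"angular":[0,0,0],"fingers":0.1}]' 80
```

```text
time_s: 14.2
eef_pos: [627.0, 111.8, 305.5]
ee_rot: [0.0, 1.0, 0.031, 0.0]
force: [0.6, -0.8, -0.3]
grip_width: 0.997
grip_force: 0.0
time_s: 14.95
eef_pos: [626.9, 111.8, 305.5]
ee_rot: [0.0, 1.0, 0.031, 0.0]
force: [0.4, -1.0, 4.3]
grip_width: 0.285
grip_force: 78.6
```

```bash
python3 -m jog '[{"delta_pos":[-0.3,5.2,-7.9],"angular":[0,0,0],"fingers":0.1},{"delta_pos":[-0.6,10.1,-16.1],"angular":[0,0,0],"fingers":0.1},{"delta_pos":[-0.9,14.5,-24.5],"angular":[0,0,0],"fingers":0.1},{"delta_pos":[-1.2,18.5,-33.1],"angular":[0,0,0],"fingers":0.1},{"delta_pos":[-1.4,22.1,-41.9],"angular":[0,0,0],"fingers":0.1},{"delta_pos":[-1.6,25.2,-50.9],"angular":[0,0,0],"fingers":0.1},{"delta_pos":[-1.8,27.9,-60],"angular":[0,0,0],"fingers":0.1},{"delta_pos":[-1.9,30.1,-69.2],"angular":[0,0,0],"fingers":0.1},{"delta_pos":[-2,31.9,-78.5],"angular":[0,0,0],"fingers":0.1},{"delta_pos":[-2,33.2,-88],"angular":[0,0,0],"fingers":0.1}]'
```

```text
time_s: 16.2
eef_pos: [624.9, 144.9, 217.8]
ee_rot: [0.0, 1.0, 0.031, 0.001]
force: [-1.6, -2.4, 8.6]
grip_width: 0.29
grip_force: 79.1
```

```bash
python3 -m jog '[{"delta_pos":[0,0.8,-9.4],"angular":[0,0,0],"fingers":0.1},{"delta_pos":[0,1.2,-18.9],"angular":[0,0,0],"fingers":0.1},{"delta_pos":[0,1,-28.4],"angular":[0,0,0],"fingers":0.1},{"delta_pos":[0,0.4,-37.9],"angular":[0,0,0],"fingers":0.1},{"delta_pos":[0,-0.7,-47.3],"angular":[0,0,0],"fingers":0.1},{"delta_pos":[0.2,-2.3,-56.7],"angular":[0,0,0],"fingers":0.1},{"delta_pos":[0.4,-4.2,-66],"angular":[0,0,0],"fingers":0.1},{"delta_pos":[0.5,-6.7,-75.1],"angular":[0,0,0],"fingers":0.1},{"delta_pos":[0.7,-9.6,-84.2],"angular":[0,0,0],"fingers":0.1},{"delta_pos":[0.8,-13,-93.1],"angular":[0,0,0],"fingers":0.1}]'
python3 -m jog '[{"delta_pos":[0,0,0],"angular":[0,0,0],"fingers":0.1},{"delta_pos":[0,0,0],"angular":[0,0,0],"fingers":0.1}]'
python3 - <<'E'
from h import *
c=snap('wrist','w7'); s=snap('scene','s7')['pixels'][150:270,280:400]; d=snap('side','d7')
E
```

```text
time_s: 17.45
eef_pos: [625.7, 132.5, 125.7]
ee_rot: [-0.0, 1.0, 0.031, 0.001]
force: [-5.9, -0.2, 15.7]
grip_width: 0.286
grip_force: 79.9
time_s: 17.7
eef_pos: [625.7, 132.5, 125.9]
ee_rot: [-0.0, 1.0, 0.031, 0.001]
force: [-6.5, 1.2, 15.9]
grip_width: 0.289
grip_force: 79.9
```

```bash
python3 -m jog '[{"delta_pos":[0,-1,-2.2],"angular":[0,0,0],"fingers":0.1},{"delta_pos":[0,-2,-4.4],"angular":[0,0,0],"fingers":0.1},{"delta_pos":[0,-2,-4.4],"angular":[0,0,0],"fingers":0.1},{"delta_pos":[0,-2,-4.4],"angular":[0,0,0],"fingers":0.1}]'
python3 - <<'E'
from h import *
s=ctrl.sense();print(s['eef_pos'],s['force'],s['wrist_torque'])
c=snap('wrist','w8')
# find sleeve's dark blob / tag hole visibility: tag outer corner predicted location patch brightness
p=[483,-31.5,-1.508]
for X in((-86,0,48),(-86,18,48),(-94,18,40),(-86,-18,48),(-94,-18,40),(-60,18,48),(-60,-26,40)):
  u,v=proj(c,P2W(p,X)); print(X,round(u),round(v),c['pixels'][int(v),int(u)] if 0<=u<640 and 0<=v<400 else None)
E
```

```text
time_s: 18.35
eef_pos: [625.8, 130.8, 121.7]
ee_rot: [-0.0, 1.0, 0.031, 0.001]
force: [-6.3, 2.0, 16.0]
grip_width: 0.284
grip_force: 79.9
[625.80403272 130.76131919 121.67596499] [-6.27880131  2.0410809  15.98935261] [ 0.27330019  0.95112451 -0.03140519]
(-86, 0, 48) 401 394 [25 28 29]
(-86, 18, 48) 403 377 [24 26 28]
(-94, 18, 40) 391 370 [24 25 26]
(-86, -18, 48) 399 411 None
(-94, -18, 40) 388 402 None
(-60, 18, 48) 435 378 [27 29 32]
(-60, -26, 40) 426 409 None
```

```bash
for i in 1 2 3; do python3 -m jog '[{"delta_pos":[0,-1,-2.5],"angular":[0,0,0],"fingers":0.1},{"delta_pos":[0,-1,-2.5],"angular":[0,0,0],"fingers":0.1}]'|sed -n 2,4p; done
```

```text
eef_pos: [625.9, 129.7, 119.1]
ee_rot: [-0.0, 1.0, 0.031, 0.001]
force: [-4.9, 2.1, 16.1]
eef_pos: [625.9, 128.6, 116.7]
ee_rot: [-0.0, 1.0, 0.031, 0.001]
force: [-5.9, 2.2, 16.7]
eef_pos: [626.0, 127.5, 114.3]
ee_rot: [-0.0, 1.0, 0.031, 0.001]
force: [-5.7, 1.6, 17.6]
```

```bash
for i in 1 2; do python3 -m jog '[{"delta_pos":[0,-0.5,-1.5],"angular":[0,0,0],"fingers":0.1},{"delta_pos":[0,-0.5,-1.5],"angular":[0,0,0],"fingers":0.1}]'|sed -n 2,4p; done
```

```text
eef_pos: [626.0, 127.1, 113.5]
ee_rot: [-0.0, 1.0, 0.031, 0.001]
force: [-7.9, 1.7, 20.4]
eef_pos: [626.1, 127.0, 113.1]
ee_rot: [-0.001, 1.0, 0.031, 0.002]
force: [-9.6, 1.2, 28.1]
```

The hard stop is felt at z ≈ 113.5, so the lever angle is confirmed. I'll ease just off the stop, still inside the full-pressure range, and hand in.

```bash
python3 -m jog '[{"delta_pos":[0,1.5,4.5],"angular":[0,0,0],"fingers":0.1},{"delta_pos":[0,1.5,4.5],"angular":[0,0,0],"fingers":0.1},{"delta_pos":[0,1.5,4.5],"angular":[0,0,0],"fingers":0.1}]'
python3 -c "
from rig import ctrl
print(ctrl.finish_job())"
```

```text
time_s: 20.02
eef_pos: [625.9, 128.2, 115.9]
ee_rot: [-0.0, 1.0, 0.031, 0.001]
force: [-5.2, 1.3, 16.9]
grip_width: 0.288
grip_force: 80.0
the job is handed in; nothing more can be done
None
```

I pushed the tag home against both stops, measured within about 1 mm before the press came down, and handed the job in at 20 s with the gripper holding the lever by its grip, just off the hard stop at about 1.05 rad; I did not recheck the tag once it was under the pad.

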